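# Spacer plates back into the leaning step-slot rack

## Robot

A 6-joint arm with a two-finger parallel gripper is mounted at the origin on a cart in front of the work surface, level with it; the furniture and walls round the work are solid. World frame = base frame: x ahead of the robot, y to its left, z up, the work surface at z = 0. Lengths are in m, angles in rad, forces in N, time in s.
With the tool pointing down it reaches from about 0.3 to 1 m from the base axis. Payload 5.1 kg.
Tool frame: the origin (TCP) lies on the front face of the gripper's body, between the roots of the fingers; the fingertips stand 78 mm ahead of it and the grasp point (between the pads) lies 59 mm ahead of it; y points along the fingers, z is the direction in which the jaws open and shut, and the axes are right-handed (so a half turn about y gives the same grasp; the last joint's range is limited). The gripper opens to 95 mm and grips with 3 to 60 N. Pads are 20 mm wide; open, the fingers measure 119 mm over their backs; the gripper's body (75 mm by 180 mm) begins 59 mm behind the grasp point.
Start: joints at [1.088, 0.124, 1.65, -0, 1.367, -0.083], TCP at [0.253, 0.599, 0.292] pointing down, gripper open.
Joint ranges: [-2.61, 2.61], [-1.02, 2.33], [0.03, 2.71], [-1.35, 4.49], [0.32, 2.68], [-2.91, 2.91]. Speed limits (rad/s): [2.57, 2.57, 3.14, 3.14, 3.14, 3.14].

## Interface

Orientations are given as a unit quaternion [w, x, y, z].
In Python, from bench import robot, effector, imaging gives the robot as it stands. Calls block until the motion is done:
- robot.goto(position, orientation): joint-space move of the TCP to a pose.
- robot.move_linear(position, orientation=None, max_speed=0.15, until_force=None): straight line of the TCP; orientation=None keeps the orientation; max_speed is the mean speed in m/s. With until_force (N) it stops when the force on the tool has changed by that much, and returns True; else False.
- robot.set_joints(angles): joint-space move.
- effector.gripper_to(opening, effort=None): finger opening in m; effort is the grip in N (None keeps the last); returns when the fingers have stopped.
- robot.wait(seconds).
- robot.ik(position, orientation): joint angles nearest the present ones, or None.
- robot.read_state(): the state.
- imaging.get_image(name): name is "scene" or "top" or "wrist"; returns the picture (420x560x3 uint8, red, green, blue); there is no depth.
- imaging.get_calibration(name): a dict with "fx", "fy", "cx", "cy" (pixels), "distortion" ([k1, k2, p1, p2, k3] as OpenCV has them; the pictures are not rectified), "origin" and "rotation" of the camera in the world; the wrist camera has in their place "mount" (4x4, takes a point from camera to tool coordinates, whose origin is the TCP and whose axes are the tool frame's). Camera axes: x right, y up, looking along -z (the intrinsics and any distortion apply to the point x, -y, -z); pixel columns grow to the right and rows downward; lengths in m; the calibration is good to about 2 mm. A picture is of the moment at which its call begins: read the wrist's pose just before it. get_calibration takes no time and is no camera call.
A pose or a line that the arm cannot do raises robot.MotionError and nothing moves.
- robot.hand_in(): hands the job in, once; it reports no verdict.
The state is a dict: "clock": time; "q": joint angles; "joint_vel": joint speeds; "joint_torque": joint torques, N m; "tcp_pos": TCP position; "ee_rot": TCP orientation; "wrist_force": force on the tool from outside, world axes, zero at the start; "wrist_torque": the same for the moment, N m; "width": finger opening in m.
Only numpy, scipy, OpenCV 4.12 (cv2) and the standard library are available. Lean on these libraries where they do the work, as an engineer would, in place of code of your own. Each camera call takes 0.05 s, during which the arm holds its last target.

## Task

Put the three loose aluminium spacer plates away in the leaning rack, each on its long edge in the slot that fits its thickness: the thickest plate in the widest slot, the middle one in the middle slot, the thinnest in the narrowest. Press each plate down past the spring in its slot until it stops on the step, so that it is fully home and square in the slot, and let go of it. Leave the loose gauge block and the loose bottle cap where they are.

Things in the scene. Friction and masses are not known exactly. Their poses are not given: they have to be found in the camera images.
- plate_thick_mid (a point): centre of the thickest spacer plate, a plain aluminium block 70 (its x) x 24 (its y) x 60 (its z) mm, symmetrical both ways and end for end, about 250 g. It starts standing free on the table on a 70 x 24 mm face, z up, so this point is 30 mm above the table. Easily tipped.
- plate_middle_mid (a point): centre of the middle plate: the same but 70 x 18 x 60 mm, about 190 g, standing on a 70 x 18 mm face
- plate_thin_mid (a point): centre of the thinnest plate: the same but 70 x 12 x 60 mm, about 125 g, standing on a 70 x 12 mm face. The three plates stand in a loose row, centres at least 85 mm apart, in any order.
- home_thick (a point): where the centre of the thickest plate is when it is home: in the widest slot, at the left (+y) end of the rack, 5 mm outside the top face. Axes: z points out of the slot (up, leaning 30 deg from vertical towards the robot), x along the slot (away from the robot and rising), y across it. Slot 72 mm long, 25.6 mm wide; at the step, 25 mm below the face, it narrows to 19.6 mm.
- home_middle (a point): the same for the middle plate (same axes): the middle slot, 60 mm from the widest; 19.6 mm wide, narrowing at the step to 13.6 mm
- home_thin (a point): the same for the thinnest plate (same axes): the narrowest slot, at the right (-y) end, 60 mm from the middle one; 13.6 mm wide, narrowing at the step to 7.6 mm
- gauge_mid (a point): loose grey gauge block, 30 x 60 x 42 mm with a knob on top, a bystander standing on the table; this point is 15 mm above its underside
- cap_mid (a point): loose black bottle cap, 37 mm across and 33 mm high, a bystander; this point is 16 mm above its underside
- rack: the fixed aluminium rack, about 130 x 180 mm, up to 105 mm high; origin on the table under it, z up, x away from the robot, along the slots seen from above. Its top face leans 30 deg towards the robot; the three slots go in square to that face and are bevelled 3 mm round the mouth. A seated plate stops on the step and stands 35 mm out of the face; a thinner one falls past it, 14 mm deeper.
- spring_thick (a joint): how far the spring of the slot for the thickest plate is pushed back (m, 0 = free, about 0.003 with a seated plate). A bent steel strip 8 mm wide in the far (+x) end of the slot, reaching about 5 mm in, crest 14 mm below the face. It pushes with about 5 N towards the near end and rubs, so a plate does not sink past it by its weight but must be pressed with 5 to 15 N.
- spring_middle (a joint): how far the spring of the slot for the middle plate is pushed back (m, 0 = free, about 0.003 with a seated plate)
- spring_thin (a joint): how far the spring of the slot for the thinnest plate is pushed back (m, 0 = free, about 0.003 with a seated plate)
Mind the look-alikes: they are no part of the job. What is shaped like the part that bears plate_thin_mid but purple is not meant.

How it is judged:
By the outcome, as a careful person would: the job done as asked, in the order asked, and still so for the second after the job is handed in, with the robot touching nothing.
It also fails if it takes over 72 s, if anything falls off the work surface, if the arm or the gripper's body presses on something with over 40 N, if the wrist force passes 120 N, or if a joint passes its speed limit or range.

## Working session

There is one attempt and no reset: what is moved stays moved. The work goes in short steps, each a Python script; the robot and the scene stay as the last script left them, time stands still between calls to the robot, and variables do not carry over. Pictures are saved under pics/ and viewed, and the job is handed in when it is done.

```bash
ls; mkdir -p pics; python3 - <<'E'
from bench import robot, effector, imaging
import cv2
for n in ["scene","top","wrist"]:
    im=imaging.get_image(n); cv2.imwrite(f"pics/{n}0.png",im[:,:,::-1])
    print(n,imaging.get_calibration(n))
print(robot.read_state())
E
```

```text
pics
scene {'fx': 531.6007333269526, 'fy': 531.6007333269526, 'cx': 273.904310246819, 'cy': 213.03660594696055, 'distortion': array([-0.16120016,  0.        ,  0.        ,  0.        ,  0.        ]), 'origin': array([-0.21506158, -0.64172911,  0.94894313]), 'rotation': array([ 0.836294  ,  0.38699488, -0.16402168, -0.3520571 ])}
top {'fx': 470.1015356088804, 'fy': 470.1015356088804, 'cx': 272.0722475086014, 'cy': 214.42715210238435, 'distortion': array([0.00278375, 0.        , 0.        , 0.        , 0.        ]), 'origin': array([0.31379272, 0.07708468, 1.12545936]), 'rotation': array([ 0.71377632,  0.07600892, -0.07645278, -0.69202672])}
wrist {'fx': 308.8363495376739, 'fy': 308.8363495376739, 'cx': 279.84637824506973, 'cy': 208.5102664146128, 'distortion': array([-0.05485941,  0.        ,  0.        ,  0.        ,  0.        ]), 'mount': array([[ 4.50329725e-04, -9.69511317e-01, -2.45046125e-01,
        -6.87918625e-02],
       [-1.18889246e-05,  2.45046145e-01, -9.69511417e-01,
        -9.33550177e-02],
       [ 9.99999899e-01,  4.39513144e-04,  9.88251161e-05,
        -4.20893009e-04],
       [ 0.00000000e+00,  0.00000000e+00,  0.00000000e+00,
         1.00000000e+00]])}
{'clock': 0.15, 'q': array([ 1.08841158e+00,  1.24382446e-01,  1.65132929e+00, -7.56801255e-06,
        1.36751026e+00, -8.25941065e-02]), 'joint_vel': array([-0.00156337, -0.00148384, -0.00297271, -0.00232656, -0.00128308,
        0.00138022]), 'joint_torque': array([ 4.78165148e-04, -4.18196225e+01, -3.60470152e+01,  7.76296807e-02,
        4.69393388e-02, -9.97231678e-05]), 'tcp_pos': array([0.25285186, 0.59840861, 0.29127009]), 'ee_rot': array([-0.69247235,  0.69358026, -0.14056537,  0.14024925]), 'wrist_force': array([-0.58575009,  0.77438446, -0.31525071]), 'wrist_torque': array([-0.00685535, -0.04573948, -0.01224667]), 'width': 0.09507674454856566}
```

View pics/scene0.png

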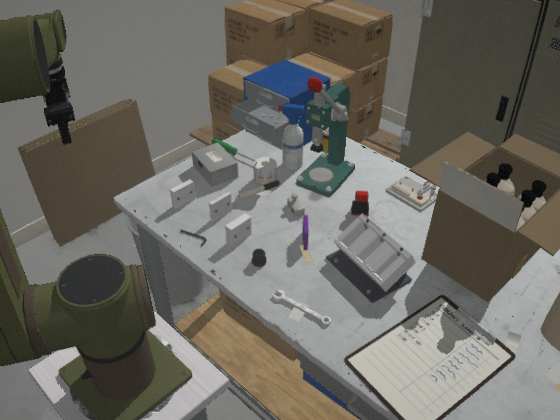

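View pics/top0.png

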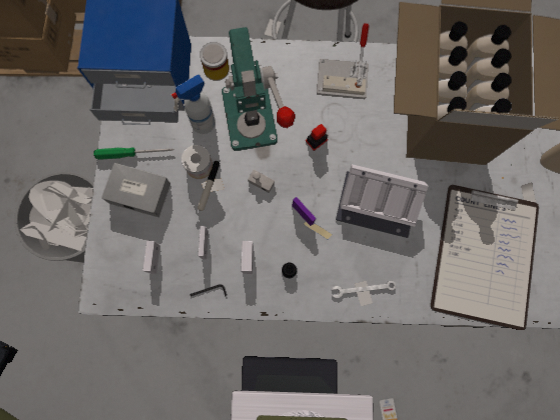

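View pics/wrist0.png

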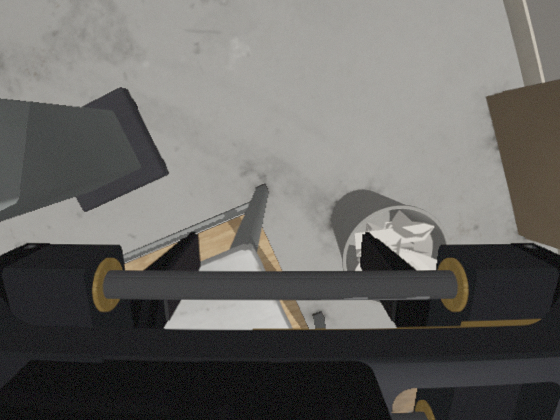

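```bash
cat > h.py <<'E'
from bench import robot, effector, imaging
import numpy as np, cv2
from scipy.spatial.transform import Rotation as R
def q2R(q): return R.from_quat([q[1],q[2],q[3],q[0]]).as_matrix()
def R2q(m): 
    q=R.from_matrix(m).as_quat(); return np.array([q[3],q[0],q[1],q[2]])
def cam(name,tcp=None):
    c=imaging.get_calibration(name)
    K=np.array([[c['fx'],0,c['cx']],[0,c['fy'],c['cy']],[0,0,1]])
    if 'mount' in c:
        M=c['mount']; Rt=q2R(tcp[1]); return K,c['distortion'],Rt@M[:3,:3],Rt@M[:3,3]+tcp[0]
    return K,c['distortion'],q2R(c['rotation']),c['origin']
def ray(C,uv):
    K,d,Rc,o=C
    p=cv2.undistortPoints(np.array(uv,float).reshape(-1,1,2),K,d).reshape(-1,2)
    v=np.c_[p[:,0],-p[:,1],-np.ones(len(p))]@Rc.T
    return o,v/np.linalg.norm(v,axis=1)[:,None]
def onplane(C,uv,z):
    o,v=ray(C,uv); return o+v*((z-o[2])/v[:,2])[:,None]
def proj(C,P):
    K,d,Rc,o=C
    p=(np.atleast_2d(P)-o)@Rc
    p=p*[1,-1,-1]
    return cv2.projectPoints(p,np.zeros(3),np.zeros(3),K,d)[0].reshape(-1,2)
def tcp():
    s=robot.read_state(); return s['tcp_pos'],s['ee_rot']
def snap(n,f):
    t=tcp(); im=imaging.get_image(n)[:,:,::-1].copy(); cv2.imwrite('pics/'+f,im); np.save('pics/'+f+'.npy',np.r_[t[0],t[1]]); return im,t
def crop(f,x0,y0,x1,y1,k,out):
    im=cv2.imread('pics/'+f)[y0:y1,x0:x1]; cv2.imwrite('pics/'+out,cv2.resize(im,None,fx=k,fy=k,interpolation=cv2.INTER_CUBIC))
E
python3 - <<'E'
from h import *
crop('top0.png',120,150,440,310,2.5,'c1.png')
crop('scene0.png',150,130,420,310,2.9,'c2.png')
C=cam('top')
for n,uv,z in [('p1',(149,256),.05),('p2',(201,241),.05),('p3',(247,256),.05),('purple',(304,211),.06),('rack',(382,202),.07),('cap',(289,270),.033),('gauge',(262,182),.04),('box',(136,188),.04)]:
    print(n,onplane(C,uv,z)[0].round(3))
E
```

```text
p1 [0.443 0.359 0.05 ]
p2 [0.482 0.242 0.05 ]
p3 [0.45  0.135 0.05 ]
purple [0.558 0.006 0.06 ]
rack [ 0.583 -0.173  0.07 ]
cap [0.423 0.037 0.033]
gauge [0.631 0.107 0.04 ]
box [0.606 0.407 0.04 ]
```

View pics/c1.png

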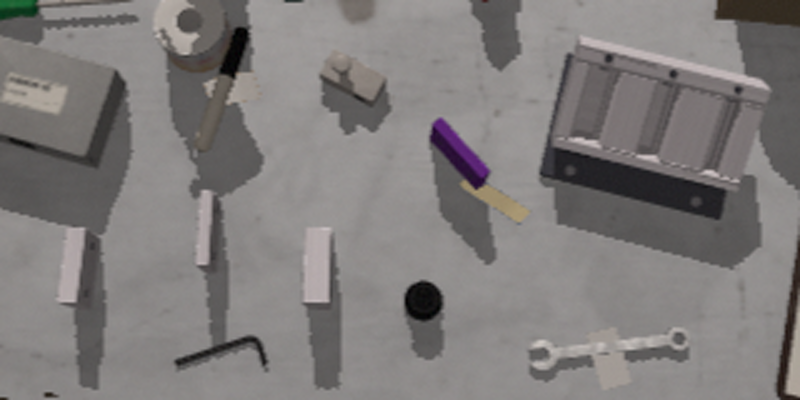

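View pics/c2.png

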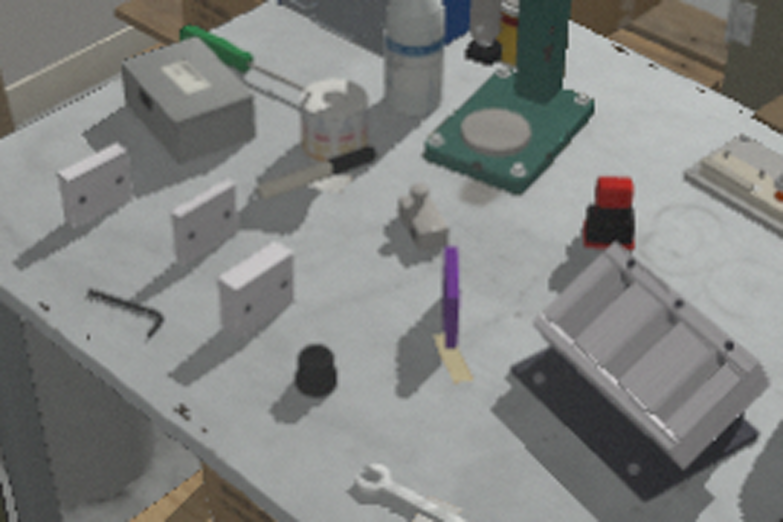

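```bash
python3 - <<'E'
from h import *
print(q2R(tcp()[1]).round(3))
def tool(zy,yaw=0,tilt=0):
    # tool z along zy*world y rotated by yaw; tool y down, tilted
    y=np.array([np.sin(tilt),0,-np.cos(tilt)]); z=np.array([0,zy,0.]); x=np.cross(y,z)
    return R.from_euler('z',yaw).as_matrix()@np.c_[x,y,z]
for zy in (1,-1):
    print(zy,tool(zy)[:,0])
    for p,ti,yaw in [((.45,.135,.3),0,0),((.45,.24,.3),0,0),((.44,.36,.1),0,0),((.58-.07,-.173,.07+.17),np.pi/6,-.17),((.58-.15,-.173,.07+.25),np.pi/6,-.17)]:
        q=robot.ik(p,R2q(tool(zy,yaw,ti))); print(p,None if q is None else np.round(q,2))
E
```

```text
[[ 0.921 -0.001  0.389]
 [-0.389 -0.001  0.921]
 [-0.    -1.    -0.002]]
1 [1. 0. 0.]
(0.45, 0.135, 0.3) [ 0.18 -0.29  2.03 -0.    1.41 -1.39]
(0.45, 0.24, 0.3) [ 0.38 -0.2   1.95 -0.    1.39 -1.19]
(0.44, 0.36, 0.1) [ 0.59  0.14  1.98 -0.    1.02 -0.98]
(0.51, -0.173, 0.24000000000000002) [-0.49 -0.32  2.2   0.23  0.77 -2.01]
(0.42999999999999994, -0.173, 0.32) [-0.6  -0.59  2.24  0.24  1.02 -2.08]
-1 [-1.  0.  0.]
(0.45, 0.135, 0.3) [ 0.18 -0.29  2.03 -0.    1.41  1.75]
(0.45, 0.24, 0.3) [ 0.38 -0.2   1.95 -0.    1.39  1.96]
(0.44, 0.36, 0.1) [ 0.59  0.14  1.98 -0.    1.02  2.16]
(0.51, -0.173, 0.24000000000000002) [-0.49 -0.32  2.2   0.23  0.77  1.13]
(0.42999999999999994, -0.173, 0.32) [-0.6  -0.59  2.24  0.24  1.02  1.07]
```

```bash
cat >> h.py <<'E'
def tool(zy,yaw=0,tilt=0):
    y=np.array([np.sin(tilt),0,-np.cos(tilt)]); z=np.array([0,zy,0.]); x=np.cross(y,z)
    return R.from_euler('z',yaw).as_matrix()@np.c_[x,y,z]
E
python3 - <<'E'
from h import *
C=cam('top')
a=onplane(C,[(120+580/2.5,150+38/2.5),(120+768/2.5,150+85/2.5)],.1); print(a); d=a[0]-a[1]; yaw=np.arctan2(-d[0],d[1]); print('yaw',yaw)
T=tool(1,yaw,np.pi/6)
f=np.array([.583,-.173,.07])
p=f-T[:,1]*.2+T[:,0]*.06
print(p,robot.ik(p,R2q(T)))
t0=robot.read_state()['clock']
robot.goto([.52,.245,.22],R2q(tool(1))); print(robot.read_state()['clock']-t0); robot.wait(.15)
snap('wrist','w1.png')
robot.goto(p,R2q(T)); print(robot.read_state()['clock']-t0); robot.wait(.15)
snap('wrist','w2.png')
E
```

```text
[[ 0.6597703  -0.09928956  0.1       ]
 [ 0.62046876 -0.26955937  0.1       ]]
yaw -0.22684626093187724
[ 0.53619224 -0.16219587  0.27320508] [-0.42811751 -0.29647496  2.12425888  0.13927232  0.80385763 -1.84266004]
1.6500000000000001
3.4
```

View pics/w1.png

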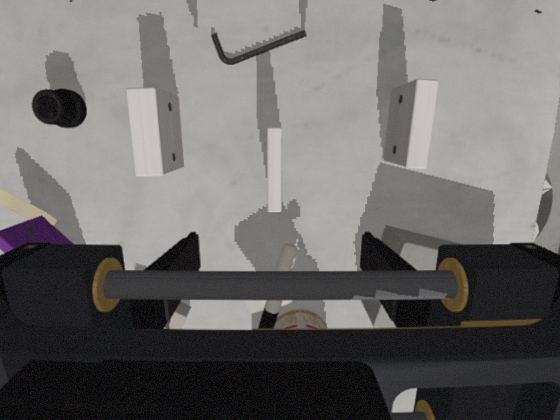

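View pics/w2.png

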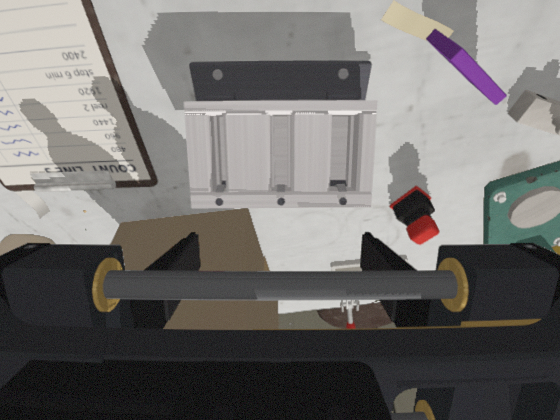

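w1 shows the thick plate's top face at about (145,131), the thin one at (275,170), the middle at (425,123), and the purple decoy at (35,235), which I will leave. w2 shows the rack face at cols 185–375, rows 100–208.

```bash
python3 - <<'E'
from h import *
crop('w2.png',180,90,385,215,3.9,'c3.png')
crop('w1.png',110,65,450,225,2.35,'c4.png')
E
```

```text
(no output)
```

View pics/c3.png

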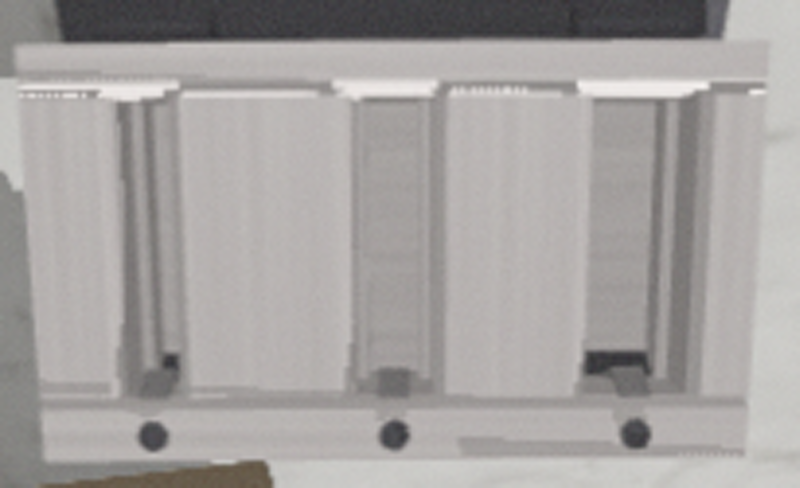

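View pics/c4.png

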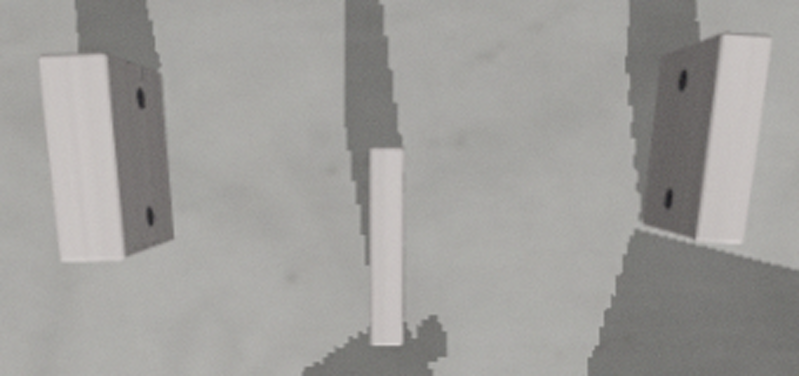

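```bash
python3 - <<'E'
from h import *
crop('w2.png',185,96,385,121,4,'a.png');crop('w2.png',185,180,385,212,4,'b.png')
a=cv2.imread('pics/a.png');b=cv2.imread('pics/b.png')
cv2.imwrite('pics/c5.png',np.vstack([a,b*0,b]) if 0 else np.vstack([a,np.zeros((10,800,3),np.uint8),b]))
g=cv2.cvtColor(cv2.imread('pics/w2.png'),cv2.COLOR_BGR2GRAY)
for c in (245,282,250,310,345,217): print(c,g[96:122,c],g[180:212,c])
# screws
m=((g<95)).astype(np.uint8); m[:195]=0; m[208:]=0; m[:,:200]=0; m[:,365:]=0
n,l,s,ce=cv2.connectedComponentsWithStats(m); print(s,ce)
for r0,c in ((201,219),(201,281),(201,342)):
    w=np.clip(150-g[r0-5:r0+6,c-6:c+7].astype(float),0,None); yy,xx=np.mgrid[r0-5:r0+6,c-6:c+7]; print((w*xx).sum()/w.sum(),(w*yy).sum()/w.sum())
E
```

```text
245 [ 61  61  67  63 118 185 188 186 185 183 180 180 180 178 163 149 147 194
 211 185 180 182 181 181 180 179] [180 179 178 181 178 181 179 180 178 161 160 158 150 150 156 180 180 180
 183 181 177 178 176 175 179 181 181 177 107  94  93  91]
282 [ 62  59  64  77 138 184 186 184 183 184 182 182 183 186 204 225 229 229
 201 137 147 163 163 160 164 162] [159 156 158 157 127 107 111 110 106 108 108 118 144 151 155 163 162 150
  91  64  69  71  67  74  88 144 179 180 202 201 200 200]
250 [ 66  68  58  68 116 186 187 190 185 182 181 180 183 176 164 148 148 195
 213 189 186 187 185 185 185 185] [181 180 180 178 179 179 177 181 178 180 164 157 150 150 154 179 182 181
 183 183 179 179 174 175 175 182 179 177 191 196 195 195]
310 [ 63  59  59  86 149 183 185 186 184 183 183 183 185 185 172 149 194 219
 200 181 179 181 182 180 180 179] [178 180 178 179 179 179 179 177 180 178 178 174 153 153 162 176 179 175
 177 181 178 178 176 159 160 159 159 184 202 199 198 196]
345 [ 66  61  55  79 158 180 182 184 182 185 180 182 182 187 208 233 234 232
 216 141 142 157 159 158 159 161] [ 97  76  71  65  71  77 101 110 107 104 109 127 152 154 164 173 163 154
 129  88  78  66  74  82 109 156 158 187 205 203 203 202]
217 [ 65  65  64  59  75 165 188 185 186 180 182 178 178 167 183 209 228 231
 217 155 124 123 122 119 124 122] [153 153 155 152 140 124 108 111 103 104 111 118 134 151 154 160 161 171
 125  83  73  74  73  70  88 146 181 178 145 128 130 106]
[[     0      0    560    420 235093]
 [   216    199      7      6     33]
 [   278    198      7      7     36]
 [   340    198      6      7     38]] [[279.49817306 209.50379212]
 [218.60606061 201.48484848]
 [280.75       201.05555556]
 [342.5        201.        ]]
218.75814111261872 201.4983039348711
280.70055212731404 201.0805456316986
342.52895289528954 200.92169216921693
```

View pics/c5.png

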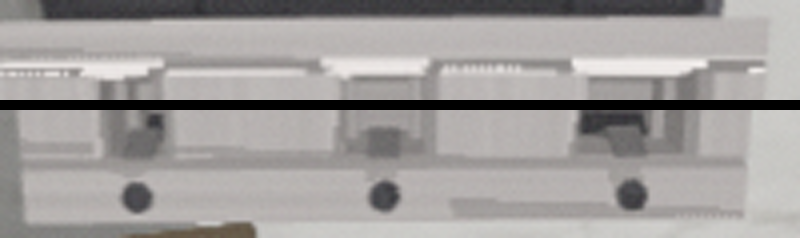

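```bash
cat > fit.py <<'E'
from h import *
from scipy.optimize import least_squares
d=np.load('pics/w2.png.npy'); Cw=cam('wrist',(d[:3],d[3:]))
def SR(yaw): # slot axes columns
    z=np.array([-.5,0,np.sqrt(.75)]); x=np.array([np.sqrt(.75),0,.5]); y=np.array([0,1,0])
    return R.from_euler('z',yaw).as_matrix()@np.c_[x,y,z]
scr=np.array([[342.53,200.92],[280.70,201.08],[218.75,201.49]])
edges=[((-.039,0,0),109.7),((-.036,0,-.003),114.4),((.039,0,0),194.7),((.036,0,-.003),191.2)]
def res(p):
    A=SR(p[3]); o=p[:3]
    P=[o+A@[p[4],y,0] for y in (.06,0,-.06)]
    r=(proj(Cw,P)-scr).ravel()
    e=proj(Cw,[o+A@np.array(q) for q,_ in edges])[:,1]-[v for _,v in edges]
    return np.r_[r,e]
f=least_squares(res,[.583,-.173,.07,-.22,.046])
if __name__=='__main__':
    print(f.x.round(4)); print(f.fun.round(2))
    # outer corners of rack & check with top/scene
    A=SR(f.x[3]);P=[f.x[:3]+A@[f.x[4],y,0] for y in (.06,0,-.06)]
    print('top',proj(cam('top'),P).round(1).tolist(),'scene',proj(cam('scene'),P).round(1).tolist())
    # plates
    d1=np.load('pics/w1.png.npy'); C1=cam('wrist',(d1[:3],d1[3:]))
    im=cv2.imread('pics/w1.png'); g=im.min(2)
    m=(g>188).astype(np.uint8); m[230:]=0; m=cv2.morphologyEx(m,cv2.MORPH_OPEN,np.ones((3,3)))
    for n,c in (('thick',(145,131)),('thin',(275,170)),('mid',(427,123))):
        nb,l=cv2.connectedComponents(m); k=l[c[1],c[0]]
        cn=cv2.findContours((l==k).astype(np.uint8),cv2.RETR_EXTERNAL,cv2.CHAIN_APPROX_NONE)[0][0].reshape(-1,2)
        w=onplane(C1,cn,.06)[:,:2]*1000
        (cx,cy),(a,b),an=cv2.minAreaRect(w.astype(np.float32))
        if a<b: a,b,an=b,a,an+90
        an=(an+90)%180-90
        print(n,k,len(cn),round(cx,1),round(cy,1),round(a,1),round(b,1),'long axis deg',round(an,2))
E
python3 fit.py
```

```text
[ 0.5927 -0.1741  0.0782 -0.2196  0.0453]
[ 0.1  -0.03 -0.07  0.07 -0.02 -0.04  0.58 -0.52  0.04 -0.12]
top [[363.0, 172.0], [388.8, 178.3], [414.8, 184.6]] scene [[367.1, 219.5], [383.5, 233.3], [400.8, 248.0]]
thick 2 225 453.1 135.7 68.1 21.5 long axis deg 0.48
thin 3 176 484.1 241.9 67.7 6.4 long axis deg -0.7
mid 1 212 446.5 359.9 68.7 15.3 long axis deg -2.35
```

```bash
cat > pick.py <<'E'
from h import *
def pick(x,y,deg,pic):
    T=tool(1,np.radians(deg)); q=R2q(T)
    robot.goto([x,y,.20],q)
    robot.move_linear([x,y,.108],max_speed=.12)
    effector.gripper_to(0.0,40); s=robot.read_state(); print('w',s['width'])
    robot.move_linear([x,y,.20],max_speed=.15)
    robot.wait(.1)
    im,t=snap('wrist',pic); print(t, robot.read_state()['clock'],robot.read_state()['wrist_force'],robot.read_state()['width'])
E
python3 - <<'E'
from pick import *
pick(.4531,.1357,.48,'g1.png')
E
```

```text
w 0.023880520971353205
(array([0.45211751, 0.13549382, 0.19818153]), array([-0.70690003,  0.70729942,  0.00180138, -0.00407822])) 7.9667 [-0.17050169  1.05530655 -2.75860755] 0.02420261226983011
```

View pics/g1.png

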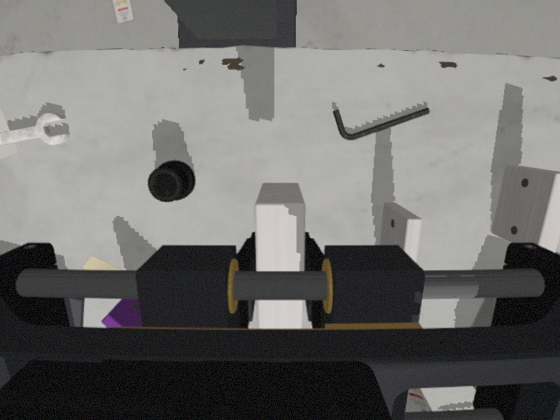

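```bash
python3 - <<'E'
from h import *
d=np.load('pics/g1.png.npy'); C=cam('wrist',(d[:3],d[3:])); A=q2R(d[3:])
P=[d[:3]+A@np.array(p) for p in [(-.035,.048,-.012),(-.035,.048,.012),(-.035,.108,-.012),(-.035,.108,.012)]]
print(proj(C,P).round(1))
g=cv2.imread('pics/g1.png').min(2)
print('z',R.from_matrix(A).as_euler('zyx',degrees=True).round(2))
for r in (208,214,220,226): print(r,g[r,250:262],g[r,298:312])
for c in (268,280,292): print(c,g[176:212,c])
E
```

```text
[[254.8 204.8]
 [305.8 204.8]
 [262.  183.6]
 [298.4 183.6]]
z [  0.18  -0.48 -90.03]
208 [172 172 172 175 156 166 184 193 197 199 199 200] [136 138 139 138 138 134 131 149 168 171 172 172 172 173]
214 [170 175 172 172 163 169 180 193 197 197 199 199] [139 138 138 137 140 133 128 146 164 171 170 170 169 171]
220 [172 172 173 173 160 167 179 192 196 199 199 200] [135 138 136 138 134 134 128 161 169 171 171 170 167 169]
226 [172 170 172 173 173 166 179 191 198 200 199 201] [136 137 137 138 139 131 127 159 172 170 171 172 169 171]
268 [174 175 174 174 175 175 159 116 108 112 111 115 111 110 112 110 110 111
 117 114 112 114 115 108 113 115 114 131 159 185 201 201 202 199 200 200]
280 [174 177 176 175 176 172 163 118 111 114 112 108 111 114 111 113 117 117
 111 115 112 110 113 112 115 114 112 129 159 184 204 201 201 199 201 201]
292 [171 173 177 179 177 175 163 118 110 114 112 113 107 110 113 112 115 114
 113 115 110 110 116 115 111 115 114 128 134 135 137 137 136 134 137 136]
```

```bash
cat > place.py <<'E'
from h import *
from fit import f, SR
A=SR(f.x[3]); O=f.x[:3]+A@np.array([0,.0005,0])
T=np.c_[A[:,0],-A[:,2],A[:,1]]; Q=R2q(T)   # tool x=slot x, y=-slot z, z=slot y
Ys=dict(thick=.06,middle=0.,thin=-.06)
def W(x,y,z): return O+A@np.array([x,y,z])
def act():
    s=robot.read_state(); p=(s['tcp_pos']-O)@A; rv=R.from_matrix(T.T@q2R(s['ee_rot'])).as_rotvec(degrees=True)
    return p,rv,s
def show(l=''):
    p,rv,s=act(); print(l,'slot-pos mm',(p*1000).round(2),'rot',rv.round(2),'F slot',(s['wrist_force']@A).round(1),'w',round(s['width']*1000,2),'t',round(s['clock'],2))
E
python3 - <<'E'
from place import *
y=Ys['thick']
robot.goto(W(0,y,.165),Q); show('hi')
robot.move_linear(W(0,y,.122),Q,max_speed=.1); robot.wait(.2); show('pre')
snap('wrist','p1.png')
E
```

```text
hi slot-pos mm [ -0.6   60.54 164.7 ] rot [ 0.05 -0.01  0.11] F slot [-1.6  0.7 -1.6] w 23.76 t 8.98
pre slot-pos mm [  0.73  60.07 122.72] rot [-0.   -0.01 -0.09] F slot [-2.2  0.1 -2.2] w 23.47 t 9.77
```

View pics/p1.png

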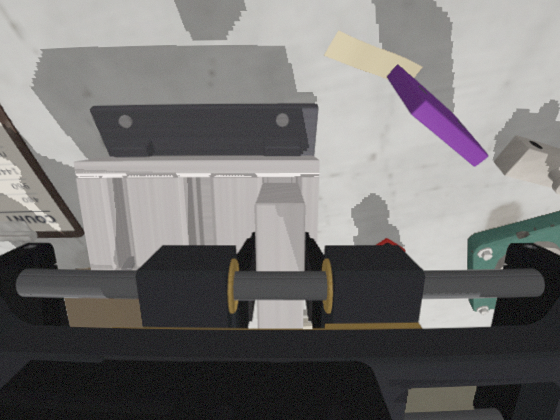

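```bash
python3 - <<'E'
from place import *
crop('p1.png',225,150,335,232,7,'c6.png')
d=np.load('pics/p1.png.npy'); C=cam('wrist',(d[:3],d[3:]))
print('mouth near outer/inner corners', proj(C,[W(x,.06+s*w,z) for x,w,z in ((-.039,.0158,0),(-.036,.0128,-.003)) for s in (-1,1)]).round(1).tolist())
B=q2R(d[3:]); print('plate bottom', proj(C,[d[:3]+B@np.array([-.035,.108,s*.012]) for s in (-1,1)]).round(1).tolist())
E
```

```text
mouth near outer/inner corners [[257.6, 173.2], [302.6, 173.2], [262.2, 176.8], [298.1, 176.8]]
plate bottom [[262.3, 182.6], [298.6, 182.6]]
```

View pics/c6.png

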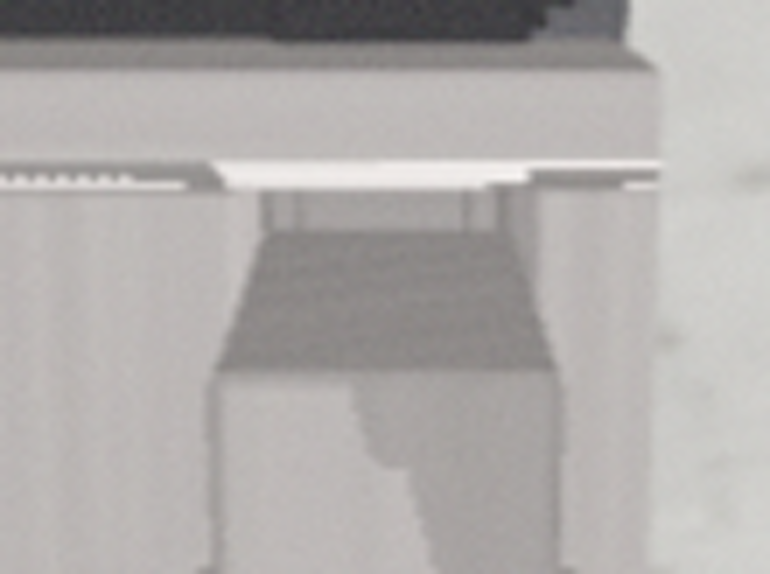

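```bash
cat >> place.py <<'E'
def insert(name,x=0,floor=.0815):
    y=Ys[name]
    h=robot.move_linear(W(x,y,.103),Q,max_speed=.06,until_force=15); show('mouth %s'%h)
    if h: return False
    h=robot.move_linear(W(x,y,floor),Q,max_speed=.03,until_force=35); show('down %s'%h)
    robot.wait(.15); show('settled'); return True
E
python3 - <<'E'
from place import *
insert('thick')
snap('wrist','p2.png')
E
```

```text
mouth False slot-pos mm [ -0.34  59.98 102.47] rot [0.   0.   0.07] F slot [-0.7  0.8 -2. ] w 23.76 t 10.28
down False slot-pos mm [-0.45 60.01 81.1 ] rot [0.   0.   0.03] F slot [-2.1  0.5 -6.1] w 23.54 t 11.15
settled slot-pos mm [-0.43 60.   81.19] rot [0.   0.   0.03] F slot [-2.2  0.6 -6. ] w 23.95 t 11.3
```

View pics/p2.png

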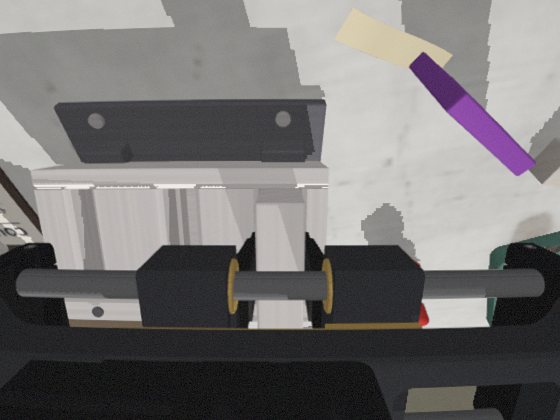

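```bash
python3 - <<'E'
from place import *
h=robot.move_linear(W(0,.06,.074),Q,max_speed=.025,until_force=30); show('down %s'%h)
robot.wait(.1); show()
snap('wrist','p3.png')
E
python3 -c "
from h import *
crop('p3.png',200,140,370,240,4.5,'c7.png')"
```

```text
down True slot-pos mm [ 0.   60.06 80.31] rot [ 0.01 -0.03  0.12] F slot [-1.  -0.1  6.2] w 24.0 t 11.57
 slot-pos mm [-6.000e-02  6.006e+01  8.029e+01] rot [ 0.01 -0.02  0.09] F slot [0.1 0.2 6. ] w 24.05 t 11.67
```

View pics/c7.png

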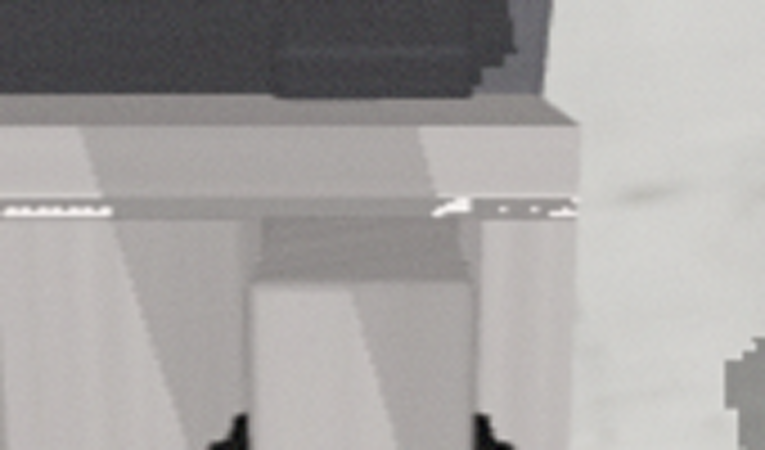

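```bash
cat >> place.py <<'E'
def release(name,wid,press=True,pic=None,ret=False):
    y=Ys[name]
    effector.gripper_to(wid); 
    robot.move_linear(W(0,y,.130),Q,max_speed=.15)
    if pic: robot.wait(.1); snap('wrist',pic)
    if press:
        effector.gripper_to(0.0,20)
        robot.move_linear(W(0,y,.117),Q,max_speed=.1); show('above')
        h=robot.move_linear(W(0,y,.100),Q,max_speed=.03,until_force=25); show('press %s'%h)
        robot.move_linear(W(0,y,.15),Q,max_speed=.15)
E
python3 - <<'E'
from place import *
release('thick',.04,pic='p4.png')
E
python3 -c "
from h import *
crop('p4.png',0,100,560,360,1.4,'c8.png')"
```

```text
above slot-pos mm [ -0.76  60.03 116.42] rot [0.01 0.   0.11] F slot [ 0.5 -0.1  0.8] w 0.15 t 14.02
press True slot-pos mm [  0.88  59.99 110.4 ] rot [ 0.   -0.04  0.05] F slot [-2.7 -0.8 12.4] w 0.33 t 14.39
```

View pics/c8.png

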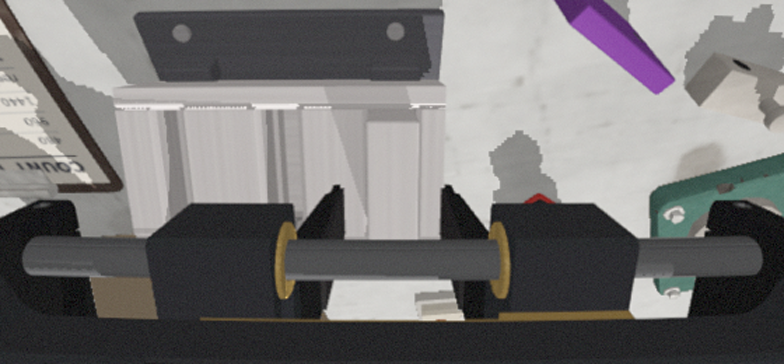

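```bash
sed -i 's/^A=SR(f.x\[3\]); O=.*/A=SR(f.x[3]); O=f.x[:3]+A@np.array([0,.0005,-.0026])/' place.py
python3 - <<'E'
from pick import *
effector.gripper_to(.07)
pick(.4465,.3599,-2.35,'g2.png')
from place import *
y=Ys['middle']
robot.goto(W(0,y,.165),Q); show('hi')
robot.move_linear(W(0,y,.122),Q,max_speed=.1); robot.wait(.2); show('pre')
snap('wrist','p5.png')
a=cv2.imread('pics/g2.png')[150:240,200:360]; b=cv2.imread('pics/p5.png')[140:230,200:360]
cv2.imwrite('pics/c9.png',cv2.resize(np.hstack([a,b]),None,fx=2.5,fy=2.5,interpolation=cv2.INTER_CUBIC))
E
```

```text
w 0.017541426624128914
(array([0.44570515, 0.35935824, 0.19807972]), array([-0.70630956,  0.70760432, -0.01545504,  0.01356706])) 20.4833 [-0.12557187  0.23308953 -1.45054327] 0.018146110396738614
hi slot-pos mm [1.2000e-01 6.4000e-01 1.6495e+02] rot [ 0.04 -0.05  0.01] F slot [-0.5  0.3 -1.9] w 18.01 t 22.41
pre slot-pos mm [ 7.200e-01 -4.000e-02  1.227e+02] rot [-0.01 -0.01 -0.09] F slot [-0.8 -0.3 -0.9] w 18.01 t 23.19
```

View pics/c9.png

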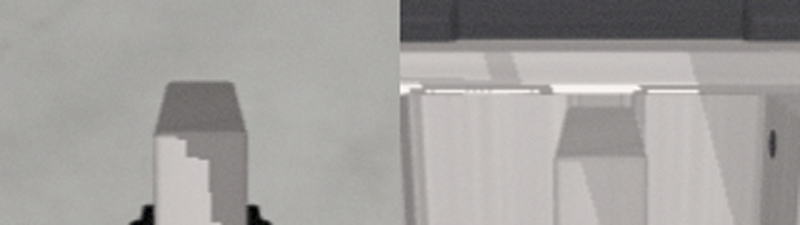

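View pics/p5.png

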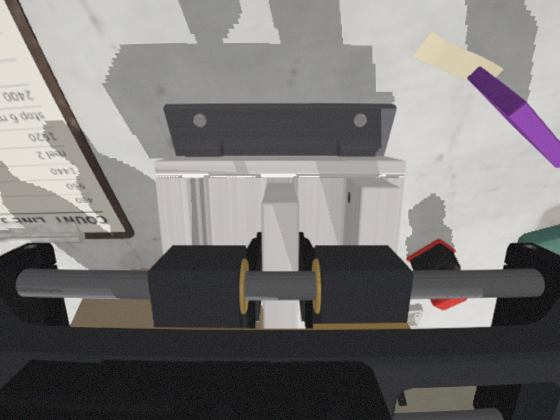

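```bash
cat > doins.py <<'E'
from place import *
import sys
n=sys.argv[1]; y=Ys[n]
h=robot.move_linear(W(0,y,.103),Q,max_speed=.06,until_force=15); show('mouth %s'%h)
if not h:
    h=robot.move_linear(W(0,y,.086),Q,max_speed=.03,until_force=35); show('down %s'%h)
    if not h:
        h=robot.move_linear(W(0,y,.077),Q,max_speed=.025,until_force=28); show('seat %s'%h)
robot.wait(.1); show()
snap('wrist',sys.argv[2])
crop(sys.argv[2],200,140,370,240,4.5,'c_'+sys.argv[2])
E
python3 doins.py middle p6.png
```

```text
mouth False slot-pos mm [-2.8000e-01  2.0000e-02  1.0243e+02] rot [0.01 0.   0.05] F slot [ 0.1 -0.4 -3. ] w 17.62 t 23.71
down False slot-pos mm [-3.500e-01  4.000e-02  8.558e+01] rot [0.   0.01 0.02] F slot [-0.8  0.1 -5.6] w 17.67 t 24.43
seat True slot-pos mm [2.000e-02 2.000e-02 8.268e+01] rot [ 0.02 -0.03  0.06] F slot [ 0.3 -0.9  4.7] w 17.86 t 24.69
 slot-pos mm [-4.000e-02  0.000e+00  8.267e+01] rot [ 0.01 -0.02  0.04] F slot [1.  0.5 4.6] w 17.57 t 24.79
```

View pics/c_p6.png

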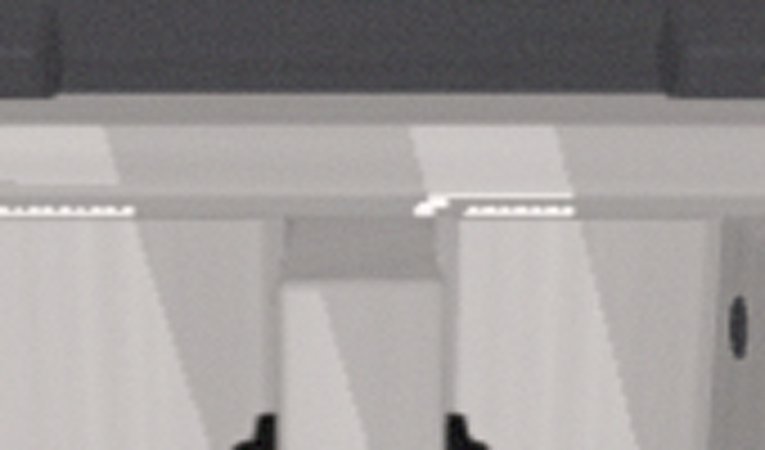

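```bash
python3 - <<'E'
from place import *
release('middle',.036)
effector.gripper_to(.07)
from pick import *
pick(.4841,.2419,-.7,'g3.png')
y=Ys['thin']
robot.goto(W(0,y,.165),Q); show('hi')
robot.move_linear(W(0,y,.122),Q,max_speed=.1); robot.wait(.2); show('pre')
snap('wrist','p7.png')
a=cv2.imread('pics/g3.png')[150:240,200:360]; b=cv2.imread('pics/p7.png')[140:230,200:360]
cv2.imwrite('pics/c10.png',cv2.resize(np.hstack([a,b]),None,fx=2.5,fy=2.5,interpolation=cv2.INTER_CUBIC))
E
```

```text
above slot-pos mm [-7.4000e-01  1.0000e-01  1.1645e+02] rot [0.02 0.01 0.1 ] F slot [-0.2 -0.1  0.4] w 0.35 t 26.95
press True slot-pos mm [ 8.3000e-01 -1.0000e-01  1.1299e+02] rot [ 0.   -0.05  0.01] F slot [-2.  -0.3 10. ] w 0.41 t 27.27
w 0.011408496082534733
(array([0.48322186, 0.24156113, 0.19822476]), array([-0.70669508,  0.70749055, -0.00532119,  0.0032974 ])) 33.2 [-0.18568306 -0.00903189 -1.14508006] 0.011692360158590123
hi slot-pos mm [ 8.0000e-02 -5.9340e+01  1.6489e+02] rot [ 0.05 -0.04  0.02] F slot [ 0.3 -0.5 -1.1] w 11.89 t 34.9
pre slot-pos mm [  0.7  -60.09 122.71] rot [-0.03 -0.02 -0.08] F slot [-0.2 -0.3 -0.1] w 11.7 t 35.68
```

View pics/c10.png

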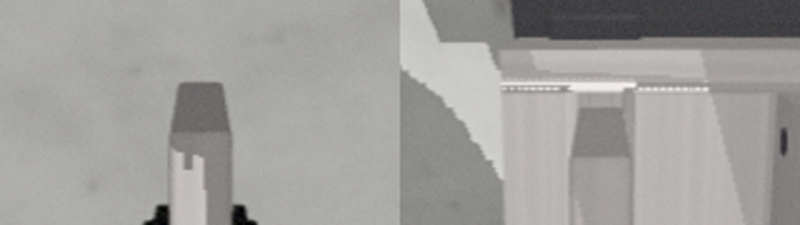

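View pics/p7.png

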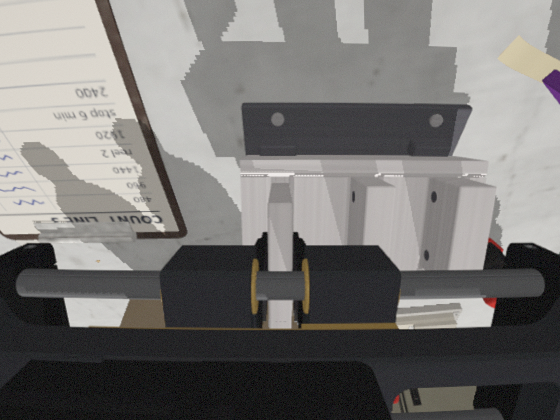

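The thin plate is lined up with the narrowest slot, with its lower near edge (cols 271–288) centred on the mouth. I'm inserting it now.

```bash
python3 doins.py thin p8.png
```

```text
mouth False slot-pos mm [ -0.35 -59.95 102.39] rot [0.02 0.01 0.06] F slot [-0.3 -0.2 -1.9] w 12.09 t 36.2
down False slot-pos mm [ -0.35 -59.92  85.57] rot [0.01 0.01 0.02] F slot [-0.7 -0.7 -4.6] w 11.94 t 36.92
seat True slot-pos mm [-7.000e-02 -5.998e+01  8.267e+01] rot [ 0.03 -0.03  0.07] F slot [0.5 0.5 4.9] w 11.87 t 37.18
 slot-pos mm [ -0.1  -59.95  82.64] rot [ 0.02 -0.02  0.05] F slot [1.5 0.4 5. ] w 11.68 t 37.28
```

View pics/c_p8.png

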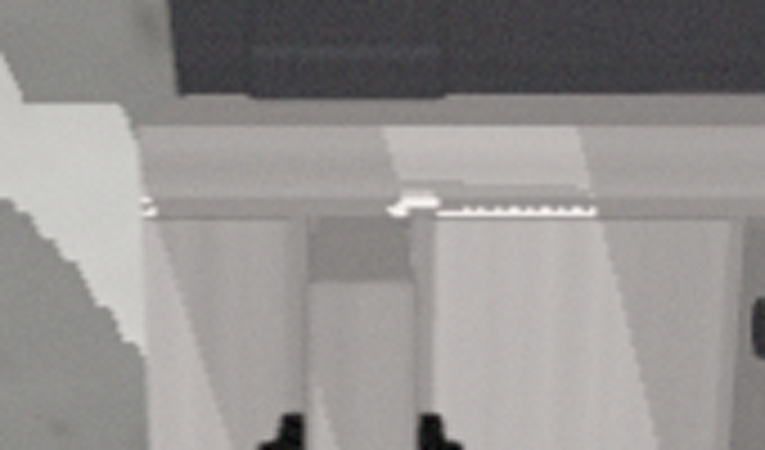

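```bash
python3 - <<'E'
from place import *
release('thin',.03)
robot.goto(W(.06,0,.20),Q); robot.wait(.15); show(); snap('wrist','f1.png')
robot.goto([.42,.3,.3],R2q(tool(1))); robot.wait(.1)
snap('scene','f2.png'); snap('top','f3.png')
print(robot.read_state()['clock'])
crop('f2.png',300,180,430,300,6,'c11.png'); crop('f3.png',120,150,440,310,2.5,'c12.png'); crop('f1.png',160,80,400,230,3.3,'c13.png')
E
```

```text
above slot-pos mm [ -0.74 -59.82 116.42] rot [0.03 0.01 0.1 ] F slot [-1.2 -0.1 -0.1] w 0.32 t 39.37
press True slot-pos mm [  0.82 -60.22 112.97] rot [-0.   -0.05  0.  ] F slot [-2.7 -0.3 10.2] w 0.41 t 39.69
 slot-pos mm [ 57.66  -0.3  197.93] rot [0.02 0.05 0.25] F slot [ 0.1  0.  -0.5] w 0.32 t 40.72
42.7667
```

View pics/c11.png

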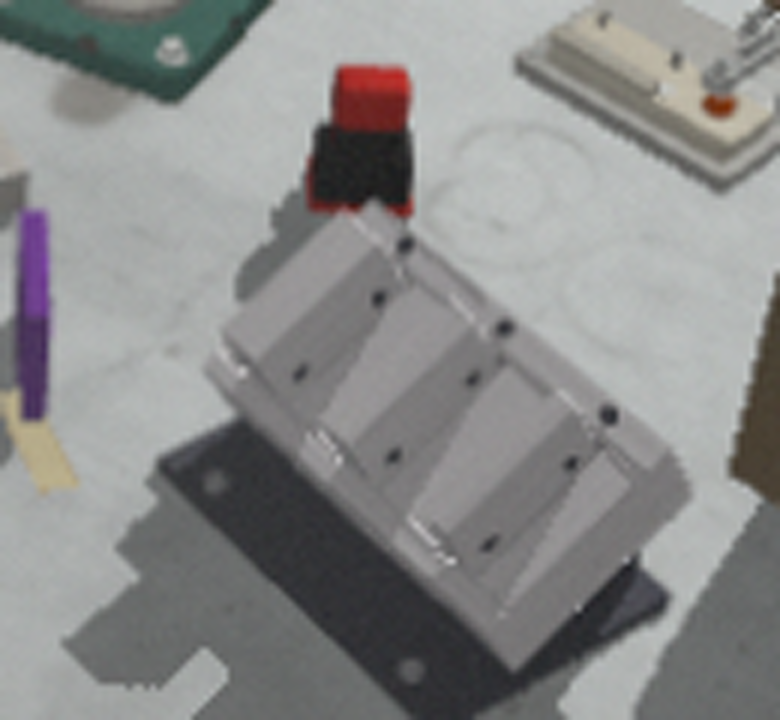

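View pics/c12.png

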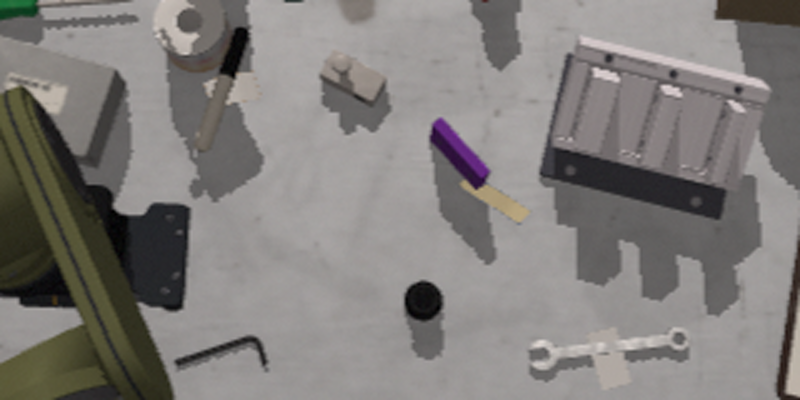

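View pics/c13.png

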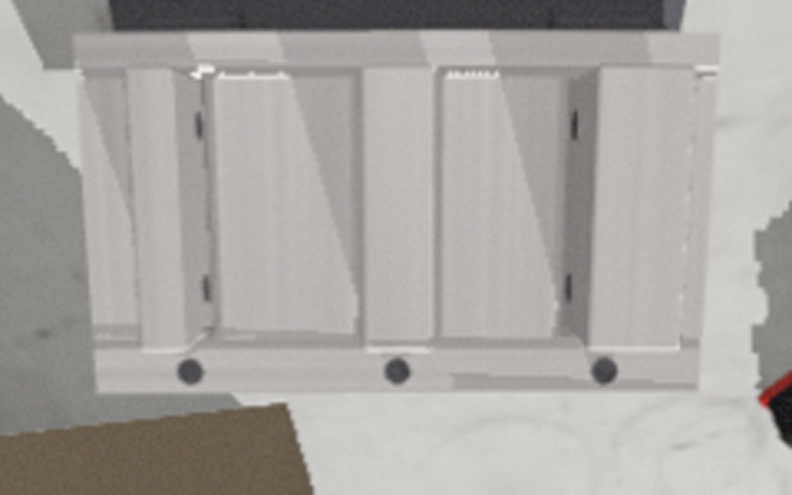

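```bash
python3 - <<'E'
from place import *
d=np.load('pics/f1.png.npy'); C=cam('wrist',(d[:3],d[3:]))
g=cv2.imread('pics/f1.png').copy()
im=cv2.resize(g[80:230,160:400],None,fx=3.3,fy=3.3,interpolation=cv2.INTER_CUBIC)
for n,w in (('thick',.012),('middle',.009),('thin',.006)):
    P=[W(x,Ys[n]+s*w,.035) for x,s in ((-.036,-1),(-.036,1),(.034,1),(.034,-1))]
    q=(proj(C,P)-[160,80])*3.3+1.15; print(n,q.round(0).tolist())
    for p in q: cv2.circle(im,tuple(int(v) for v in p.round()),3,(0,0,255),1)
q=(proj(C,[W(.0453,y,0) for y in (.06,0,-.06)])-[160,80])*3.3+1.15
for p in q: cv2.circle(im,tuple(int(v) for v in p.round()),3,(0,255,0),1)
cv2.imwrite('pics/c14.png',im)
E
```

```text
thick [[598.0, 64.0], [697.0, 65.0], [680.0, 351.0], [587.0, 351.0]]
middle [[361.0, 64.0], [436.0, 64.0], [434.0, 351.0], [364.0, 351.0]]
thin [[125.0, 66.0], [175.0, 65.0], [188.0, 352.0], [141.0, 352.0]]
```

View pics/c14.png

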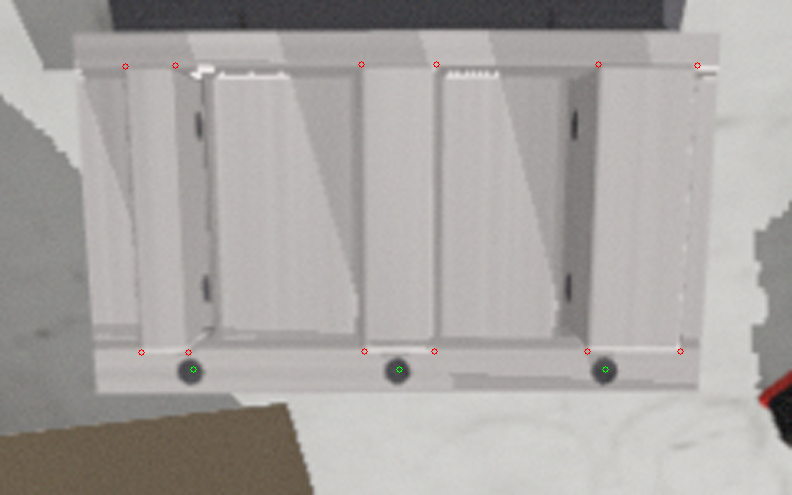

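```bash
python3 -c "
from bench import robot
print(robot.hand_in(), robot.read_state()['clock'])"
```

```text
the job is handed in; nothing more can be done
the job is handed in; nothing more can be done
```

All three plates are in the rack, put away in the order thick, middle, thin, each in the slot for its thickness. I pressed each one past its spring to a firm stop and let go. I handed the job in at about 43 s, with the arm well clear of the rack.

**Depth:** each plate hit a hard stop while gripped. A second press with the closed fingertips, stopped at a force rise of 25 N, found all three tops level to about 0.1 mm.

**Square in the slots:** in the last wrist picture the plate tops lay within about 1 mm of where they should be when home.

**Bystanders:** in the last top picture the gauge block, bottle cap and purple look-alike look unmoved. I checked them by eye only.

**One disagreement:** the plates stopped about 2.6 mm deeper than my first camera fix of the rack face predicted. I took that as an error in the fix, since the scene and top pictures also pointed to a lower face and all three plates stopped at the same depth. I moved my face height to match, so the later depth figures are measured from that corrected face. I did not measure the face height by touch, and I had no reading of the spring joints.

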